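# Lock the thermometer probe into the icing warmer's slanted pocket

### The job

Take the blue-handled thermometer probe out of its stand, drop it into the slanted pocket at the front of the icing warmer until it bottoms out (the red depth band disappears below the mouth), then twist it clockwise a quarter turn to the stop so that it is locked, and let go. Leave the other things on the table where they are.

Things in the scene. Friction and masses are not known exactly. Their poses are not given: they have to be found in the camera images.
- probe: Thermometer probe, rigid, 182 mm long, about 0.14 kg. Origin at its steel rod's tip, z along the rod to the handle. Rod 12 mm in diameter, z 0 to 105 mm, its last 8 mm tapered to 6 mm. Black neck 14 mm in diameter, z 111 to 130, with a red depth band, 111 to 120. Same after a half turn about z. Starts upright in the stand, tip on the hole's floor, loose by a degree or two.
- probe_grip (a point): In the blue flat handle of the probe, at z = 160 mm on its axis; axes as the probe's. The handle spans z 130 to 182 mm, 16 mm thick along x (close the fingers across this), 44 mm wide along y, the same way as the lugs.
- probe_lugs (a point): Centre of the probe's brass cross-bar (its two bayonet lugs), at z = 108 mm; axes as the probe's. The bar is 40 mm long along y, 8 mm wide along x, 6 mm high.
- stand: Fixed stand: grey base plate 100 x 100 x 10 mm, white post 56 x 56 mm up to 85 mm high. Origin under its centre on the table, z up. Blind hole 14 mm wide in the middle of the post, its floor 10 mm above the table.
- socket: Fixed bayonet mouth of the slanted pocket in front of the warmer: steel plate 54 x 54 x 6 mm. Origin: mouth centre in its outer face, 125 mm above the table. z points out along the pocket's axis, 33 degrees off vertical, leaning away from the warmer; y level; x up the slope. Opening 22 x 22 mm plus a slot along y, 14 mm wide, 54 mm long, between white marks: the lugs pass only along it.
- pocket_floor (a point): Centre of the blind pocket's floor, 120 mm below the mouth; axes as the socket's. Square well, 16 mm wide, from 17 mm below the mouth down to here. The probe's tip touches here when bottomed out; the lugs are then 3 mm clear under the plate and the handle begins 10 mm above the mouth.
- lug_room (a point): Centre of the black chamber under the mouth plate, 12 mm below the mouth; axes as the socket's. Chamber 6 to 17 mm deep, 44 mm wide. The lugs turn in it when the probe is bottomed out: only clockwise seen from outside (negative about z), to a hard stop a quarter turn on (90 to 93 degrees). Light friction, no spring: it stays where it is left.
- lock_dot (a point): One of two red dots on the mouth plate, 21 mm either side of the centre along the socket's x (this one at +x, up the slope). Locked: the lugs and the handle's width point at both dots.
- warmer: Fixed icing warmer, a metal box with two round lids and the slanted pocket in front. Origin on the table at the pocket's lower end; x points from there into the machine, z up. Box: x 37 to 237 mm, y -140 to 140, 165 mm high, lid knobs up to 202 mm. Its front face is 106 mm beyond the mouth's centre.
- crock: Bystander: loose white crock, 90 mm across, 110 mm high, origin under its centre.
- tub: Bystander: loose clear tub with yellow label and white lid, 90 mm across, 90 mm high, origin under its centre.
- colour: Bystander: loose red food-colour bottle, 50 mm across, 85 mm high, origin under its centre.
- spatula: Bystander: loose spatula, 240 mm long, lying flat on the table, origin on its underside.
Things that resemble listed ones, but are neither listed nor needed, are in the scene too. Leave any green look-alike of the probe alone.

How it is judged:
By the outcome, as a careful person would: the job done as asked, in the order asked, and still so for the second after the job is handed in, with the robot touching nothing.
It also fails if it takes over 58 s, if anything falls off the work surface, if the arm or the gripper's body presses on something with over 40 N, if the wrist force passes 120 N, or if a joint passes its speed limit or range.

### The arm

A 6-joint arm with a two-finger parallel gripper is mounted at the origin on the work surface. World frame = base frame: x ahead of the robot, y to its left, z up, the work surface at z = 0. Lengths are in mm, angles in rad, forces in N, time in s.
With the tool pointing down it reaches from about 300 to 775 mm from the base axis. Payload 14.6 kg.
Tool frame: the origin (TCP) lies between the finger pads; the fingertips stand 8 mm ahead of it and the grasp point (between the pads) lies 11 mm behind it; x points along the fingers, y is the direction in which the jaws open and shut, and the axes are right-handed (so a half turn about x gives the same grasp; the last joint's range is limited). The gripper opens to 94 mm and grips with 3 to 60 N. Pads are 16 mm wide; open, the fingers measure 119 mm over their backs; the gripper's body (75 mm by 177 mm) begins 78 mm behind the grasp point.
Start: joints at [1.06, 0.3, 1.521, -0, 1.321, -0.067], TCP at [236.152, 496.711, 213.446] pointing down, gripper open.
Joint ranges: [-3.03, 3.03], [-0.79, 2.21], [0.23, 2.52], [-1.04, 4.18], [0, 3.07], [-2.55, 2.55]. Speed limits (rad/s): [2.22, 2.22, 2.57, 3.14, 3.14, 3.14].

### API

Orientations are given as [roll, pitch, yaw] about the fixed x, y, z axes, in that order (R = Rz(yaw) Ry(pitch) Rx(roll)).
In Python, from cell import telemetry, camera, calibration, order gives the robot as it stands.
- The arm moves only by the shell command python3 -m handwheel 'ROWS' [FORCE]. ROWS is JSON, a list of rows, each a list of 7 numbers: the turn, a rotation vector about the tool's x, y, z as a fraction of full scale, then the shift along the tool's x, y, z as a fraction of full scale, then the opening, from 0 (shut) to 1 (fully open). A call has 1 to 12 rows; each row is the pose to reach, as a shift and turn from the pose measured when the call began, along the tool's axes at that moment, turning the shorter way round; what a row does not reach only later rows make up. Full scale, the value 1, is 300 mm for a shift and pi rad for a turn. A row lasts 1/8 s, in which the tool goes at most 62.5 mm and 10.7 degrees, less where a joint would pass 70% of its speed; a pose out of reach is approached as far as the arm can. A call with a number of a shift or a turn outside -1 to 1 is refused whole. A call with a gripper value outside its range is refused whole. The fingers move at their own pace and stop on an object; FORCE is the grip in N (left out, the last holds). Time passes only in rows, so rows that repeat a pose let the fingers close. It gives the time, the measured TCP pose, the force and the opening at its end, in the units of the state.
- telemetry.read_state(): the state, without advancing time (a new reading comes with each control period).
- camera(name): name is "scene" or "side" or "wrist"; returns the picture (480x640x3 uint8, red, green, blue); there is no depth.
- calibration(name): a dict with "fov_y" (degrees; the focal length in pixels is half the picture's height over the tangent of half this angle, whatever the lens; pixels are square), "cx", "cy" (the principal point, pixels), "k1" (the pictures are not rectified: a ray, as slopes to the right and down, at radius r is drawn at 1 + k1 r^2 times it, then the intrinsics apply), "position" and "attitude" of the camera in the world. Camera axes: x right, y down, z forward; pixel columns grow to the right and rows downward; lengths in mm; the calibration is good to about 2 mm. A picture is of the moment at which its call begins: read the wrist's pose just before it. calibration takes no time and is no camera call; for the wrist camera it gives the pose at the moment of the call.
- order.sign_off(): hands the job in, once; it reports no verdict.
The state is a dict: "clock": time; "joints": joint angles; "qd": joint speeds; "effort": joint torques, N m; "eef_pos": TCP position; "eef_rot": TCP orientation; "wrist_force": force on the tool from outside, world axes, zero at the start; "moment": the same for the moment, N m; "finger_gap": finger opening in mm.
Only numpy, scipy, OpenCV 4.12 (cv2) and the standard library are available. Lean on these libraries where they do the work, as an engineer would, in place of code of your own. Each camera call takes 0.05 s, during which the arm holds its last target.

## Working session

There is one attempt and no reset: what is moved stays moved. The work goes in short steps, Python scripts to look and compute and a shell command to move; the robot and the scene stay as the last step left them, time stands still between calls to the robot, and variables do not carry over. Pictures are saved under pics/ and viewed, and the job is handed in when it is done.

```bash
ls; mkdir -p pics; python3 - <<'E'
from cell import telemetry,camera,calibration
import cv2
print(telemetry.read_state())
for n in("scene","side","wrist"):
    print(n,calibration(n)); cv2.imwrite(f"pics/{n}0.png",camera(n)[:,:,::-1])
E
```

```text
pics
{'clock': 0.0, 'joints': array([ 1.06039873e+00,  3.00469051e-01,  1.52159895e+00,  1.42968726e-07,
        1.32069946e+00, -6.66046473e-02]), 'qd': array([ 0.00094733,  0.00035953, -0.00023992, -0.00021878,  0.00250994,
       -0.00108978]), 'effort': array([-2.88291718e-03, -5.31793964e+01, -3.52755189e+01,  7.08155846e-02,
        2.42373697e-02, -9.37335653e-05]), 'eef_pos': array([236.02951026, 496.49058059, 212.87989123]), 'eef_rot': array([-1.63751885,  1.56962152, -2.08131183]), 'wrist_force': array([0.30420346, 0.31299833, 0.24300182]), 'moment': array([-0.03355405,  0.00629307, -0.06091654]), 'finger_gap': 93.48667711015673}
scene {'fov_y': 55.931695072166725, 'cx': 318.70905283397633, 'cy': 238.96549237974077, 'k1': 0.012292092494113744, 'position': array([1137.83613436, -218.90363738,  801.22261483]), 'attitude': array([-2.36410476,  0.01139782,  1.2440511 ])}
side {'fov_y': 52.504343649578175, 'cx': 312.20269197704386, 'cy': 239.61043941578285, 'k1': -0.0002163911057137616, 'position': array([  430.73377115, -1007.69605268,   702.7485261 ]), 'attitude': array([-2.09314885,  0.01466705, -0.09258379])}
wrist {'fov_y': 58.25047022919163, 'cx': 318.6519296729162, 'cy': 233.48527257397285, 'k1': -0.06052432530080894, 'position': array([166.55453613, 529.90472364, 384.94860599]), 'attitude': array([2.87253659e+00, 1.15110048e-03, 1.12646478e+00])}
```

View pics/scene0.png

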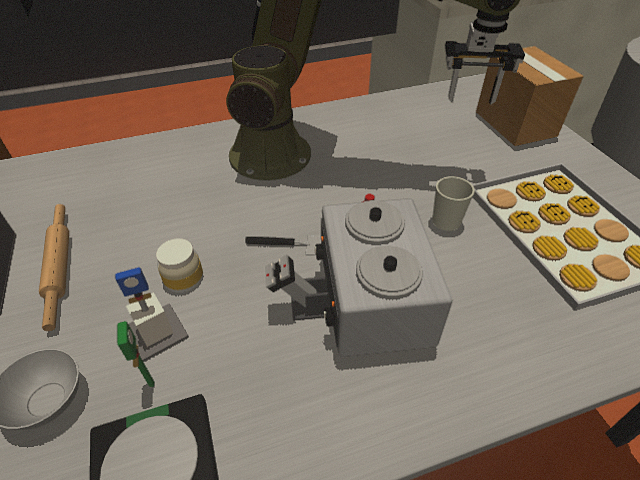

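View pics/side0.png

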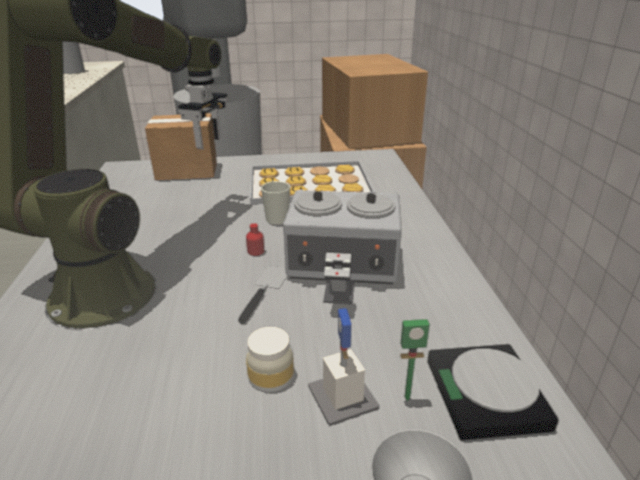

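View pics/wrist0.png

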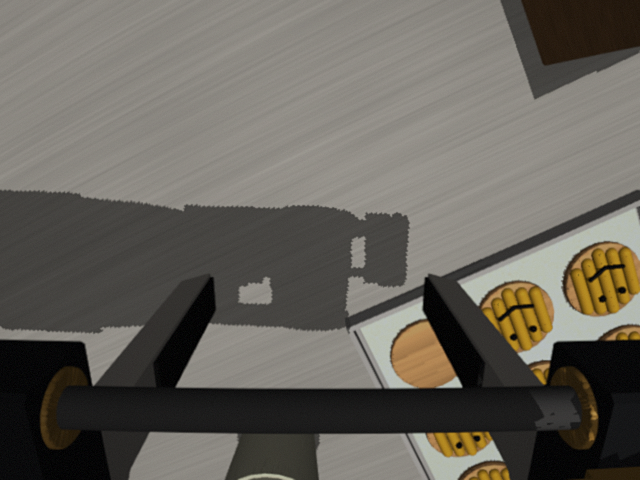

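The blue probe is in the white-post stand: scene (132,282), side (345,328). The green look-alike is at scene (127,340), side (413,335), and I'll leave it alone. The pocket mouth is at scene (281,272), side (338,263). Next I'll enlarge these areas to confirm.

```bash
cat > h.py <<'E'
import numpy as np, cv2
from scipy.spatial.transform import Rotation as R
from cell import telemetry,camera,calibration
def cam(n):
    c=calibration(n); f=240/np.tan(np.radians(c["fov_y"]/2)); return c,f
def ray(n,px,c=None):
    if c is None: c=calibration(n)
    f=240/np.tan(np.radians(c["fov_y"]/2))
    d=np.array([(px[0]-c["cx"])/f,(px[1]-c["cy"])/f]); s=d.copy()
    for _ in range(20): s=d/(1+c["k1"]*(s@s))
    v=R.from_euler("xyz",c["attitude"]).apply([s[0],s[1],1]); return np.array(c["position"]),v/np.linalg.norm(v)
def plane(n,px,z,c=None):
    o,v=ray(n,px,c); return o+v*(z-o[2])/v[2]
def tri(obs):
    A=np.zeros((3,3));b=np.zeros(3);rs=[]
    for n,px,c in obs:
        o,v=ray(n,px,c);P=np.eye(3)-np.outer(v,v);A+=P;b+=P@o;rs.append((o,P))
    x=np.linalg.solve(A,b); return x,[np.linalg.norm(P@(x-o)) for o,P in rs]
def proj(n,X,c=None):
    if c is None: c=calibration(n)
    f=240/np.tan(np.radians(c["fov_y"]/2))
    p=R.from_euler("xyz",c["attitude"]).inv().apply(np.array(X)-c["position"]); s=p[:2]/p[2]; s=s*(1+c["k1"]*(s@s))
    return f*s+[c["cx"],c["cy"]]
def crop(img,x,y,w,h,k,name):
    cv2.imwrite("pics/"+name,cv2.resize(img[y:y+h,x:x+w],None,fx=k,fy=k,interpolation=cv2.INTER_NEAREST))
E
python3 - <<'E'
from h import *
a=cv2.imread("pics/scene0.png");b=cv2.imread("pics/side0.png")
c1=np.vstack([np.hstack([cv2.resize(a[255:365,90:200],(400,300) and (396,396),interpolation=cv2.INTER_NEAREST),cv2.resize(a[240:350,250:360],(396,396),interpolation=cv2.INTER_NEAREST)])])
c2=np.hstack([cv2.resize(b[300:420,300:420],(396,396),interpolation=cv2.INTER_NEAREST),cv2.resize(b[235:315,300:380],(396,396),interpolation=cv2.INTER_NEAREST)])
cv2.imwrite("pics/c1.png",c1);cv2.imwrite("pics/c2.png",c2)
# quick: post top corners etc
for n,px in(("scene",(132,282)),("scene",(281,272))):pass
print(tri([("scene",(132,282),None),("side",(345,328),None)]))
print(tri([("scene",(281,272),None),("side",(338,263),None)]))
E
```

```text
(array([ 535.73721594, -379.56913945,  165.7664229 ]), [np.float64(1.0523613471907827), np.float64(1.052361347190681)])
(array([ 562.82001304, -110.70579993,  120.97868107]), [np.float64(0.23084876006008545), np.float64(0.2308487600601344)])
```

View pics/c1.png

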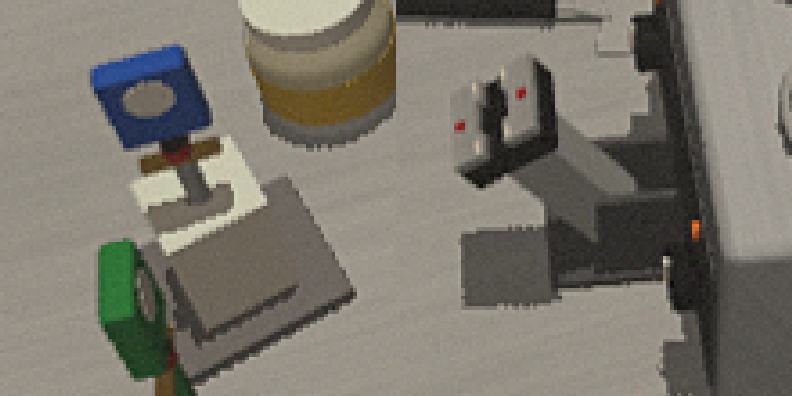

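View pics/c2.png

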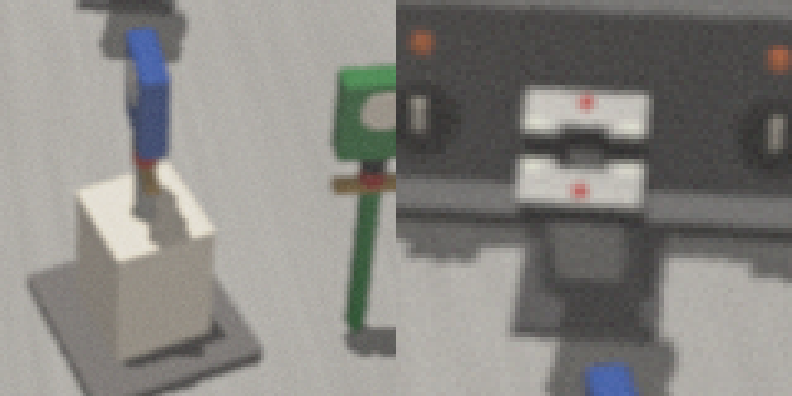

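```bash
python3 - <<'E'
from h import *
P={}
for n,box in(("scene",(255,250,305,295)),("side",(325,245,352,280))):
    im=cv2.imread(f"pics/{n}0.png").astype(int);x0,y0,x1,y1=box
    s=im[y0:y1,x0:x1];w=np.clip(s[...,2]-np.maximum(s[...,0],s[...,1])-35,0,None).astype(float)
    m=(w>0).astype(np.uint8);k,l,st,ce=cv2.connectedComponentsWithStats(m)
    out=[]
    for i in range(1,k):
        yy,xx=np.where(l==i);ww=w[yy,xx];out.append((ww.sum(),(xx*ww).sum()/ww.sum()+x0,(yy*ww).sum()/ww.sum()+y0))
    out.sort(reverse=True);print(n,out[:4]);P[n]=sorted([o[1:] for o in out[:2]],key=lambda t:t[1])
up=tri([("scene",P["scene"][0],None),("side",P["side"][0],None)]);lo=tri([("scene",P["scene"][1],None),("side",P["side"][1],None)])
print(up,lo,(up[0]+lo[0])/2, up[0]-lo[0])
# blue handle
for n in("scene","side"):
    im=cv2.imread(f"pics/{n}0.png").astype(int)
    m=((im[...,0]-im[...,2]>40)&(im[...,0]-im[...,1]>25)).astype(np.uint8)
    k,l,st,ce=cv2.connectedComponentsWithStats(m);i=1+np.argmax(st[1:,4]);print(n,st[i],ce[i])
    c=cv2.findContours((l==i).astype(np.uint8),0,2)[0][0];h=cv2.convexHull(c);print(cv2.approxPolyDP(h,1.5,True).reshape(-1,2).tolist())
# lug bar ends scene
a=plane("scene",(90+140/3.6,255+165/3.6),119);b=plane("scene",(90+218/3.6,255+147/3.6),119);print(a,b,b-a,np.linalg.norm(b-a))
# post top corners & base
for p in((130,183),(230,137),(267,197),(163,252)):print(plane("scene",(90+p[0]/3.6,255+p[1]/3.6),85))
for p in((76,192),(120,260),(214,233),(170,168)):print("s",plane("side",(300+p[0]/3.3,300+p[1]/3.3),85))
E
```

```text
scene [(np.float64(369.0), np.float64(284.25745257452576), np.float64(265.2249322493225)), (np.float64(352.0), np.float64(267.19602272727275), np.float64(274.57102272727275))]
side [(np.float64(180.0), np.float64(337.85), np.float64(255.11111111111111)), (np.float64(178.0), np.float64(336.47752808988764), np.float64(272.96067415730334))]
(array([ 562.87255824, -103.12057727,  137.39377209]), [np.float64(0.46704894732668345), np.float64(0.4670489473267027)]) (array([ 555.21636459, -137.71316077,  113.89741285]), [np.float64(0.6325232258438773), np.float64(0.6325232258438495)]) [ 559.04446141 -120.41686902  125.64559247] [ 7.65619366 34.59258349 23.49635924]
scene [115 267  32  29 302] [129.20198675 278.78476821]
[[138, 267], [146, 289], [124, 295], [115, 275]]
side [338 308  13  39 301] [345.00332226 325.54817276]
[[343, 308], [346, 309], [350, 321], [349, 343], [347, 346], [343, 346], [338, 312], [339, 309]]
[ 535.41978004 -398.49400198  119.        ] [ 536.78400089 -359.24651485  119.        ] [ 1.36422085 39.24748713  0.        ] 39.27118975701955
[ 516.18568759 -413.05245838   85.        ]
[ 501.87911004 -359.4408105    85.        ]
[ 550.18271133 -343.78456569   85.        ]
[ 568.02718978 -398.36114895   85.        ]
s [ 500.88571    -363.46392702   85.        ]
s [ 517.89302451 -414.87850801   85.        ]
s [ 569.42137574 -401.34033279   85.        ]
s [ 554.43821388 -350.54104236   85.        ]
```

```bash
cat >> h.py <<'E'
def st():
    s=telemetry.read_state(); return s,np.array(s["eef_pos"]),R.from_euler("xyz",s["eef_rot"])
def goto(p,Rt):
    s,p0,R0=st(); d=R0.inv().apply(np.array(p)-p0); w=(R0.inv()*Rt).as_rotvec()
    print("turn",np.round(w/np.pi,4),"shift",np.round(d/300,4),"mm",np.round(np.linalg.norm(d),1),"deg",round(np.degrees(np.linalg.norm(w)),1))
def down(yaw): # tool x down, tool y at world azimuth yaw(rad)
    y=np.array([np.cos(yaw),np.sin(yaw),0]);x=np.array([0,0,-1.]);return R.from_matrix(np.c_[x,y,np.cross(x,y)])
az=np.radians(77.5);b=np.radians(33)
u=np.array([np.cos(az),np.sin(az),0]);k=np.array([0,0,1.])
XS=np.cos(b)*u+np.sin(b)*k;ZS=-np.sin(b)*u+np.cos(b)*k;YS=np.cross(ZS,XS)
E
python3 - <<'E'
from h import *
s,p,r=st();print(r.as_matrix().round(3));print(np.degrees(np.arctan2(*r.as_matrix()[[1,0],1])),np.degrees(s["joints"]))
c=calibration("wrist");Rc=R.from_euler("xyz",c["attitude"]);print("cam in tool",r.inv().apply(c["position"]-p),(r.inv()*Rc).as_matrix().round(3))
for sg in(1,-1):
  goto([480,100,330],down(np.radians(-2 if sg>0 else 178)))
for f in (0,180):
  for s4 in (1,-1):
    for s6 in(1,-1):
      q=s["joints"];C=(R.from_euler("ZYXYX",[q[0],q[1]+q[2]-np.pi/2,s4*q[3],q[4],s6*q[5]])).inv()*r
      if f==0 : print(s4,s6,C.as_matrix().round(2).tolist())
E
```

```text
[[-0.     0.429  0.903]
 [-0.001  0.903 -0.429]
 [-1.    -0.001 -0.   ]]
64.5729377259817 [ 6.07575012e+01  1.72091898e+01  8.71715636e+01  3.47642360e-04
  7.56700457e+01 -3.81552106e+00]
cam in tool [-1.72009555e+02  1.32193457e-01 -7.70949539e+01] [[ 0.    -0.266  0.964]
 [ 1.    -0.    -0.   ]
 [ 0.001  0.964  0.266]]
turn [3.698e-01 1.000e-04 3.000e-04] shift [-0.3893 -0.845   1.3019] mm 480.1 deg 66.6
turn [-6.302e-01 -3.000e-04  2.000e-04] shift [-0.3893 -0.845   1.3019] mm 480.1 deg 113.4Traceback (most recent call last):
  File "<stdin>", line 9, in <module>
  File "scipy/spatial/transform/_rotation.pyx", line 1413, in scipy.spatial.transform._rotation.Rotation.from_euler
ValueError: Expected axis specification to be a non-empty string of upto 3 characters, got ZYXYX
```

```bash
python3 - <<'E'
from h import *
def sol(Rt,q1,phi): # phi=q2+q3
    M=(R.from_euler("ZY",[q1,phi-np.pi/2]).inv()*Rt*R.from_euler("x",-np.pi/2))
    return M.as_euler("XYX")  # q4',q5,q6
for sg in(1,-1):
  for name,y in(("ins",XS),("lock",sg*0+R.from_rotvec(-np.pi/2*ZS).apply(XS))):
    y=sg*y;x=-ZS;Rt=R.from_matrix(np.c_[x,y,np.cross(x,y)])
    for phi in(90,110):print(sg,name,phi,np.degrees(sol(Rt,np.radians(-31),np.radians(phi))).round(0))
E
```

```text
1 ins 90 [  32.  100. -106.]
1 ins 110 [  31.   83. -116.]
1 lock 90 [ 32. 100. -16.]
1 lock 110 [ 31.  83. -26.]
-1 ins 90 [ 32. 100.  74.]
-1 ins 110 [31. 83. 64.]
-1 lock 90 [ 32. 100. 164.]
-1 lock 110 [ 31.  83. 154.]
```

```bash
python3 -m handwheel '[[0.25,0,0,-0.39,-0.5,0.78,0.6],[0.25,0,0,-0.39,-0.5,0.78,0.6],[0.25,0,0,-0.39,-0.5,0.78,0.6],[0.25,0,0,-0.39,-0.5,0.78,0.6],[0.25,0,0,-0.39,-0.5,0.78,0.6],[0.25,0,0,-0.39,-0.5,0.78,0.6],[0.25,0,0,-0.39,-0.5,0.78,0.6]]' 30; python3 - <<'E'
from h import *
s,p,r=st();print(p,s["joints"]);goto([480,-20,330],down(np.radians(-2)))
goto([530,-250,330],down(np.radians(-2)))
E
```

```text
clock: 1.02
eef_pos: [382.8, 260.9, 329.6]
eef_rot: [-1.225, 1.569, -2.454]
wrist_force: [-0.2, -0.1, -0.6]
finger_gap: 56.3
[382.76143517 260.92575218 329.62005914] [ 5.19384672e-01  3.75783379e-02  1.55994826e+00 -2.51458628e-04
  1.54555038e+00  1.77663985e-01]
turn [0.1199 0.0002 0.0004] shift [-7.000e-04 -8.400e-03  9.909e-01] mm 297.3 deg 21.6
turn [0.1199 0.0002 0.0004] shift [-2.0000e-04 -1.0830e-01  1.7691e+00] mm 531.7 deg 21.6
```

```bash
python3 -m handwheel '[[0.12,0,0,0,-0.008,0.99,0.6],[0.12,0,0,0,-0.008,0.99,0.6],[0.12,0,0,0,-0.008,0.99,0.6],[0.12,0,0,0,-0.008,0.99,0.6],[0.12,0,0,0,-0.008,0.99,0.6],[0.12,0,0,0,-0.008,0.99,0.6]]'; python3 - <<'E'
from h import *
s,p,r=st();print(p,s["joints"])
goto([525,-260,320],down(np.radians(-2)))
E
```

```text
clock: 1.78
eef_pos: [480.4, -20.8, 328.5]
eef_rot: [-1.307, 1.567, -2.915]
wrist_force: [-0.6, 0.9, -0.6]
finger_gap: 56.4
[480.3958265  -20.77828498 328.49315006] [-1.18756300e-01  8.04983225e-02  1.51714947e+00 -1.20317872e-03
  1.54728442e+00 -8.19227517e-02]
turn [-0.0006  0.0003  0.0011] shift [0.0284 0.178  0.7914] mm 243.5 deg 0.2
```

```bash
python3 - <<'E'
from h import *
s,p,r=st();c=calibration("wrist");im=camera("wrist")[:,:,::-1];cv2.imwrite("pics/w1.png",im)
print({k:np.array(v).tolist() for k,v in c.items()})
print(proj("wrist",[559,-120.4,125.6],c))
E
python3 -m handwheel '[[0,0,0,0.03,0.178,0.79,0.6],[0,0,0,0.03,0.178,0.79,0.6],[0,0,0,0.03,0.178,0.79,0.6],[0,0,0,0.03,0.178,0.79,0.6],[0,0,0,0.03,0.178,0.79,0.6]]'
python3 - <<'E'
from h import *
c=calibration("wrist");im=camera("wrist")[:,:,::-1];cv2.imwrite("pics/w2.png",im)
print({k:np.array(v).tolist() for k,v in c.items()})
print(proj("wrist",[536,-379,192],c));s,p,r=st();print(p)
E
```

```text
{'fov_y': 58.25047022919163, 'cx': 318.6519296729162, 'cy': 233.48527257397285, 'k1': -0.06052432530080894, 'position': [484.05498999590753, 56.63374875906961, 500.42299526778766], 'attitude': [2.8715557983799793, 0.003282289278803141, -0.037354807737536966]}
[405.75645284 304.95445888]
clock: 2.45
eef_pos: [525.5, -258.9, 318.0]
eef_rot: [-1.665, 1.565, 3.011]
wrist_force: [-0.0, 0.7, -0.9]
finger_gap: 56.4
{'fov_y': 58.25047022919163, 'cx': 318.6519296729162, 'cy': 233.48527257397285, 'k1': -0.06052432530080894, 'position': [529.4154832013842, -181.7709973639996, 490.0342896396758], 'attitude': [2.872996395597622, 0.005249401228965445, -0.037008648683418466]}
[338.1147452  373.03724517]
[ 525.47215037 -257.3479839   318.63718867]
```

View pics/w1.png

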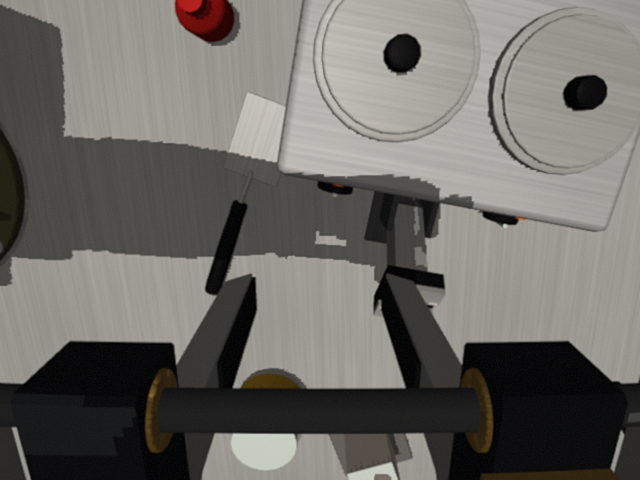

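View pics/w2.png

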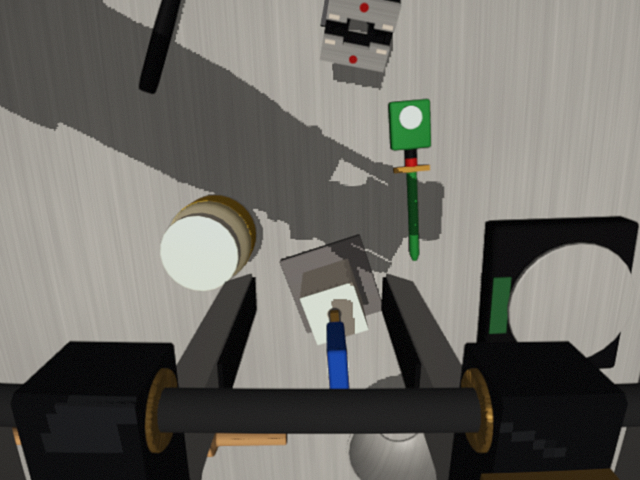

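```bash
python3 - <<'E'
from h import *
c={'fov_y': 58.25047022919163, 'cx': 318.6519296729162, 'cy': 233.48527257397285, 'k1': -0.06052432530080894, 'position': np.array([529.4154832013842, -181.7709973639996, 490.0342896396758]), 'attitude': [2.872996395597622, 0.005249401228965445, -0.037008648683418466]}
im=cv2.imread("pics/w2.png").astype(int)
crop(im.astype(np.uint8),270,260,130,140,4,"w2c.png")
s=im[0:75,310:410];w=np.clip(s[...,2]-np.maximum(s[...,0],s[...,1])-35,0,None).astype(float)
k,l,stt,ce=cv2.connectedComponentsWithStats((w>0).astype(np.uint8));o=[]
for i in range(1,k):
    if stt[i,4]>8:o.append(ce[i]+[310,0])
print(o);o.sort(key=lambda t:t[1])
for px,sc,sd in((o[0],(284.26,265.22),(337.85,255.11)),(o[1],(267.2,274.57),(336.48,272.96))):
    print(tri([("scene",sc,None),("side",sd,None),("wrist",px,c)]))
    print(" at z", plane("wrist",px,125+(11.44 if px is o[0] else -11.44),c))
print("green handle",tri([("scene",(127,338),None),("wrist",(410,124),c)]),"tip",tri([("scene",(151,385),None),("wrist",(414,256),c)]))
m=((im[...,0]-im[...,2]>40)&(im[...,0]-im[...,1]>25)).astype(np.uint8)
k,l,s2,ce=cv2.connectedComponentsWithStats(m);i=1+np.argmax(s2[1:,4]);print(s2[i],ce[i])
for y in range(s2[i,1],s2[i,1]+s2[i,3],6):
    xs=np.where(l[y]==i)[0];print(y,xs.min(),xs.max())
E
```

```text
[array([363.71794872,   7.21794872]), array([352.765625,  59.046875])]
(array([ 563.52943233, -103.30199841,  137.79059045]), [np.float64(0.7262175149518846), np.float64(0.7258734599813017), np.float64(0.8724243068949629)])
 at z [ 564.53946994 -103.02112728  136.44      ]
(array([ 556.02302902, -137.70931523,  114.29504153]), [np.float64(0.9389798995852149), np.float64(0.9185126821567668), np.float64(1.111100611204189)])
 at z [ 557.17728994 -137.43608252  113.56      ]
green handle (array([ 624.50084459, -291.92512183,  153.59695978]), [np.float64(104.95541478298941), np.float64(104.95541478298942)]) tip (array([ 639.63007501, -381.67279562,  -28.25743502]), [np.float64(22.487778441387647), np.float64(22.48777844138764)])
[ 327  322   22   67 1177] [336.88615123 356.84961767]
322 339 340
328 328 342
334 328 343
340 328 344
346 328 344
352 327 346
358 328 346
364 328 346
370 329 347
376 329 347
382 330 347
388 330 348
```

View pics/w2c.png

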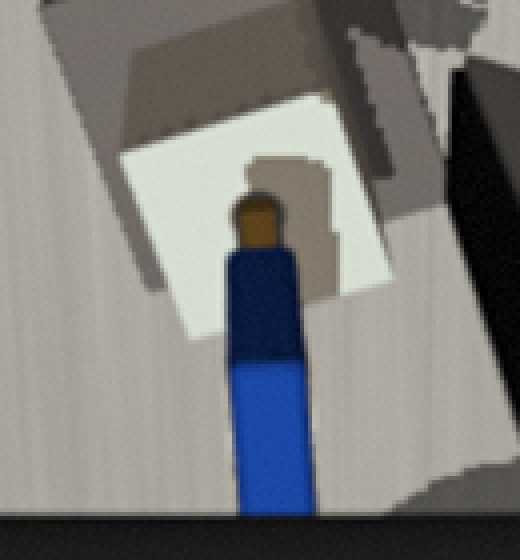

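```bash
python3 - <<'E'
from h import *
a=camera("scene")[:,:,::-1];cv2.imwrite("pics/scene1.png",a)
b=camera("side")[:,:,::-1];cv2.imwrite("pics/side1.png",b)
crop(a,60,200,300,220,2.6,"s1c.png");crop(b,220,220,300,220,2.6,"d1c.png")
E
```

```text
(no output)
```

View pics/s1c.png

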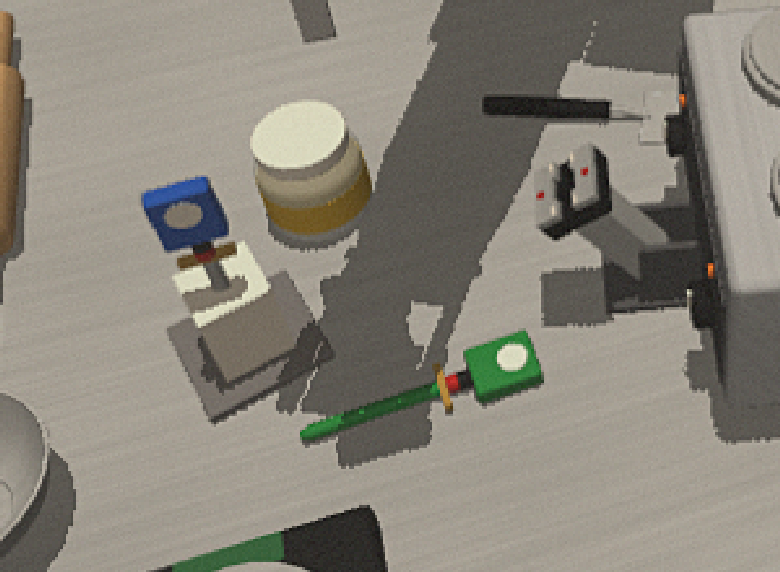

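View pics/d1c.png

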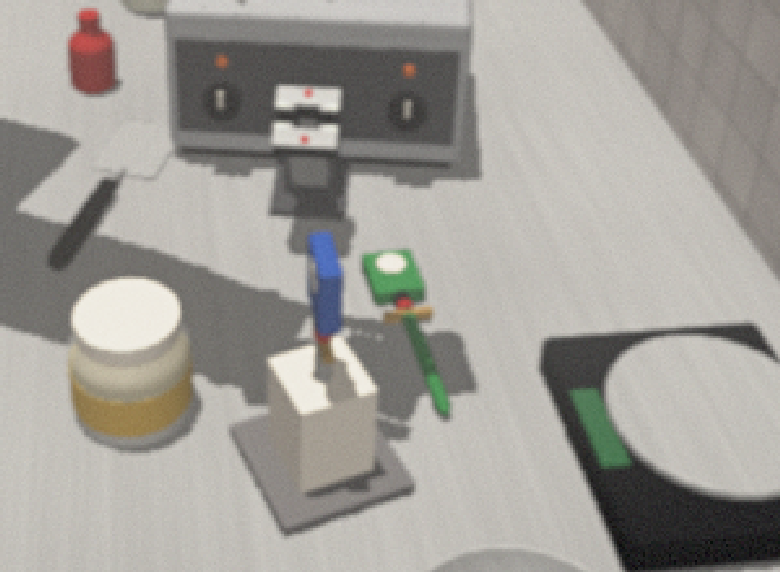

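```bash
python3 - <<'E'
from h import *
c={'fov_y': 58.25047022919163, 'cx': 318.6519296729162, 'cy': 233.48527257397285, 'k1': -0.06052432530080894, 'position': np.array([529.4154832013842, -181.7709973639996, 490.0342896396758]), 'attitude': [2.872996395597622, 0.005249401228965445, -0.037008648683418466]}
for px in((327.2,350),(346,350),(330,388),(348.5,388)):print(plane("wrist",px,192,c))
print("low",plane("wrist",(328,322.5),140,c),plane("wrist",(343,322.5),140,c))
for p in((120,153),(325,93),(392,278),(190,340)):print(plane("wrist",(270+p[0]/4,260+p[1]/4),85,c))
o=[plane("wrist",(270+p[0]/4,260+p[1]/4),85,c) for p in((120,153),(325,93),(392,278),(190,340))];print(np.mean(o,0))
# scene current crop corners of the top of handle (2.6 scale off 60,200): 
for p in((143,195),(208,178)):print("sc top",plane("scene",(60+p[0]/2.6,200+p[1]/2.6),192))
print(calibration("wrist")["position"]);goto([536,-379,300],down(np.radians(-2)))
E
```

```text
[ 527.98861078 -358.01108994  192.        ]
[ 542.62560945 -358.53048785  192.        ]
[ 529.16328073 -392.65216464  192.        ]
[ 544.01418431 -393.18386054  192.        ]
low [ 529.324704   -360.95515862  140.        ] [ 542.75696435 -361.43104464  140.        ]
[ 501.63381932 -360.84377341   85.        ]
[ 554.08211862 -346.2682442    85.        ]
[ 570.74244486 -398.68791876   85.        ]
[ 517.43751133 -414.97290303   85.        ]
[ 535.97397353 -380.19320985   85.        ]
sc top [ 533.00316102 -400.10948352  192.        ]
sc top [ 531.83559368 -357.59420064  192.        ]
[ 528.80985575 -178.8458465   491.71428607]
turn [0.0005 0.0001 0.001 ] shift [0.0657 0.049  0.408 ] mm 124.9 deg 0.2
```

```bash
python3 - <<'E'
from h import *
s,p,r=st();print(p);goto([536.1,-380.2,230],down(np.radians(2)))
E
```

```text
[ 525.46300351 -256.16128777  319.73351586]
turn [-0.0218  0.0001  0.001 ] shift [0.2991 0.0502 0.412 ] mm 153.5 deg 3.9
```

```bash
python3 -m handwheel '[[-0.022,0,0.001,0,0.05,0.21,0.6],[-0.022,0,0.001,0.05,0.05,0.412,0.6],[-0.022,0,0.001,0.15,0.05,0.412,0.6],[-0.022,0,0.001,0.299,0.05,0.412,0.6],[-0.022,0,0.001,0.299,0.05,0.412,0.6],[-0.022,0,0.001,0.299,0.05,0.412,0.6]]'; python3 - <<'E'
from h import *
s,p,r=st();print(p,s["joints"]);goto([536.1,-380.2,159],down(np.radians(2)))
c=calibration("wrist");im=camera("wrist")[:,:,::-1];cv2.imwrite("pics/w3.png",im)
print(proj("wrist",[536.1,-380.2,192],c))
E
```

```text
clock: 3.35
eef_pos: [537.0, -379.4, 232.6]
eef_rot: [0.831, 1.568, -0.703]
wrist_force: [-0.5, 0.3, 1.3]
finger_gap: 56.6
[ 537.01707773 -379.41146953  232.63016651] [-6.70740809e-01  5.33492760e-01  1.15050439e+00 -9.38922464e-05
  1.45467198e+00 -7.07903240e-01]
turn [ 0.0007  0.0006 -0.0007] shift [ 0.2454 -0.0037  0.002 ] mm 73.6 deg 0.2
[316.29717822 269.08508366]
```

View pics/w3.png

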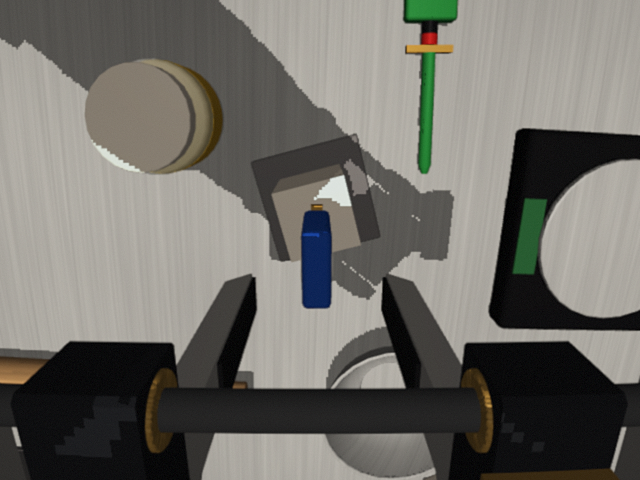

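The handle top is centred at (316,270), as predicted, and parallel to the pads. I'll descend, then close.

```bash
python3 -m handwheel '[[0,0,0,0.1,-0.003,0,0.6],[0,0,0,0.2,-0.003,0,0.6],[0,0,0,0.245,-0.003,0,0.6],[0,0,0,0.245,-0.003,0,0.6]]' 40; python3 -m handwheel '[[0,0,0,0,0,0,0],[0,0,0,0,0,0,0],[0,0,0,0,0,0,0],[0,0,0,0,0,0,0],[0,0,0,0,0,0,0],[0,0,0,0,0,0,0]]' 40;python3 - <<'E'
from h import *
s,p,r=st();print(p,s["finger_gap"],s["wrist_force"])
E
```

```text
clock: 3.9
eef_pos: [536.6, -379.9, 160.0]
eef_rot: [0.834, 1.567, -0.699]
wrist_force: [0.8, -0.5, 0.3]
finger_gap: 56.3
clock: 4.65
eef_pos: [536.6, -379.7, 160.1]
eef_rot: [0.9, 1.567, -0.634]
wrist_force: [-0.8, 1.6, 2.2]
finger_gap: 16.0
[ 536.55511194 -379.70905179  160.13762169] 15.988962169470728 [-0.82897173  1.63342761  2.20703169]
```

```bash
sed -i 's/radians(77.5)/radians(77.7)/' h.py; python3 -m handwheel '[[0,0,0,-0.12,0,0,0],[0,0,0,-0.3,0,0,0],[0,0,0,-0.465,0,0,0],[0,0,0,-0.465,0,0,0],[0,0,0,-0.465,0,0,0]]' 40; cat >> h.py <<'E'
M=np.array([560,-120.4,125.3])
def sock(d,twist=0): # TCP pose with TCP at distance d along ZS, twist deg clockwise
    y=R.from_rotvec(-np.radians(twist)*ZS).apply(XS);x=-ZS
    return M+d*ZS,R.from_matrix(np.c_[x,y,np.cross(x,y)])
E
python3 - <<'E'
from h import *
s,p,r=st();print(p,s["finger_gap"],s["wrist_force"]);goto(*sock(210))
E
```

```text
clock: 5.28
eef_pos: [535.9, -379.4, 298.2]
eef_rot: [0.868, 1.569, -0.666]
wrist_force: [-0.1, 0.3, -1.9]
finger_gap: 15.8
[ 535.9290082  -379.37271668  298.16232435] 15.83228216330261 [-0.14494739  0.28552307 -1.90835933]
turn [-0.4073  0.1213  0.1555] shift [-0.0115  0.0172 -0.4904] mm 147.3 deg 81.5
```

```bash
python3 -m handwheel '[[-0.204,0.061,0.078,-0.01,0.01,-0.2,0],[-0.204,0.061,0.078,-0.01,0.01,-0.2,0],[-0.204,0.061,0.078,-0.01,0.01,-0.25,0],[-0.204,0.061,0.078,-0.01,0.01,-0.3,0],[-0.407,0.121,0.156,-0.01,0.017,-0.4,0],[-0.407,0.121,0.156,-0.01,0.017,-0.49,0],[-0.407,0.121,0.156,-0.01,0.017,-0.49,0],[-0.407,0.121,0.156,-0.01,0.017,-0.49,0],[-0.407,0.121,0.156,-0.01,0.017,-0.49,0],[-0.407,0.121,0.156,-0.01,0.017,-0.49,0],[-0.407,0.121,0.156,-0.01,0.017,-0.49,0]]' 40
python3 - <<'E'
from h import *
s,p,r=st();print(p,s["finger_gap"],s["wrist_force"],s["joints"].round(2));goto(*sock(210))
a=camera("scene")[:,:,::-1];cv2.imwrite("pics/scene2.png",a)
b=camera("side")[:,:,::-1];cv2.imwrite("pics/side2.png",b)
w=camera("wrist")[:,:,::-1];cv2.imwrite("pics/w4.png",w)
print({k:np.array(v).tolist() for k,v in calibration("wrist").items()})
cv2.imwrite("pics/cc2.png",np.hstack([cv2.resize(a[170:320,220:370],(396,396),interpolation=1),cv2.resize(b[200:320,280:400],(396,396),interpolation=1)]))
E
```

```text
clock: 6.65
eef_pos: [535.5, -232.0, 301.1]
eef_rot: [1.569, 0.995, 1.352]
wrist_force: [-0.6, -0.4, -1.5]
finger_gap: 16.0
[ 535.54145174 -231.99771863  301.0616029 ] 15.96667990048145 [-0.57351359 -0.41563203 -1.53272386] [-0.69  0.45  1.22  0.51  1.74 -2.03]
turn [-0.0006  0.0007  0.0001] shift [-0.0012  0.0003  0.0004] mm 0.4 deg 0.2
{'fov_y': 58.25047022919163, 'cx': 318.6519296729162, 'cy': 233.48527257397285, 'k1': -0.06052432530080894, 'position': [440.0633649805792, -306.48338277165595, 445.4626010200714], 'attitude': [2.870835427887655, -0.5757926420975428, 1.3547776523242452]}
```

View pics/cc2.png

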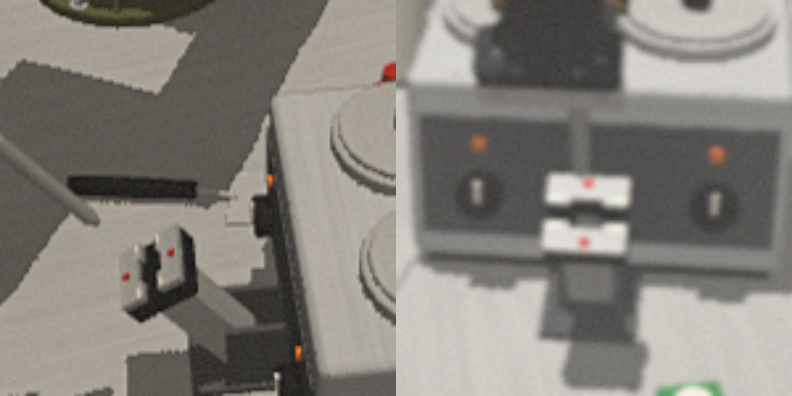

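View pics/w4.png

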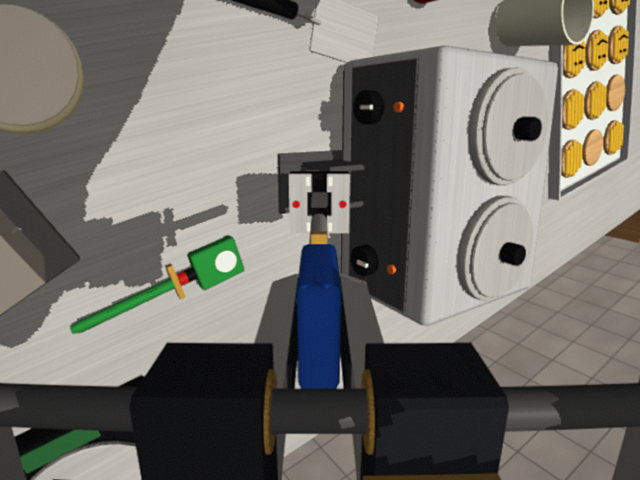

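```bash
python3 - <<'E'
from h import *
s,p,r=st();c=calibration("wrist");im=cv2.imread("pics/w4.png")
print("M",proj("wrist",M,c),"dots",proj("wrist",M+21*XS,c),proj("wrist",M-21*XS,c),"tip",proj("wrist",p+150*r.apply([1,0,0]),c))
w=np.clip(im[190:218,285:352].astype(int)[...,2]-im[190:218,285:352].astype(int)[...,:2].max(2)-60,0,None)
k,l,stt,ce=cv2.connectedComponentsWithStats((w>0).astype(np.uint8));print([(ce[i]+[285,190]).round(2).tolist() for i in range(1,k) if stt[i,4]>8])
crop(im,270,150,100,100,5,"w4c.png")
a=cv2.imread("pics/scene2.png")
print("tip scene",proj("scene",p+150*r.apply([1,0,0])),"M",proj("scene",M),"side tip",proj("side",p+150*r.apply([1,0,0])),"pred dots scene",proj("scene",M+21*XS),proj("scene",M-21*XS),proj("side",M+21*XS))
crop(a,215,200,90,90,6,"s2c.png")
b=cv2.imread("pics/side2.png");crop(b,310,190,60,80,6,"d2c.png")
E
```

```text
M [318.30364181 202.88731208] dots [341.59053009 202.86758071] [295.01826279 202.91788004] tip [318.10322313 218.7060294 ]
[[295.68, 203.96], [342.24, 203.93]]
tip scene [256.26481804 255.01555885] M [275.73240448 270.66815374] side tip [336.58915896 252.06341979] pred dots scene [284.30515556 266.00933066] [267.2904693  275.25597877] [338.10378937 255.19990602]
```

View pics/w4c.png

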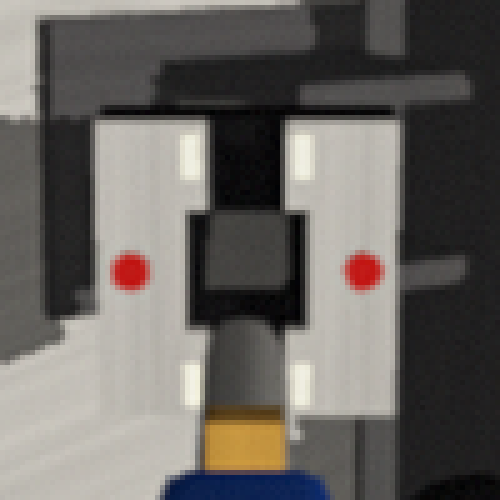

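View pics/s2c.png

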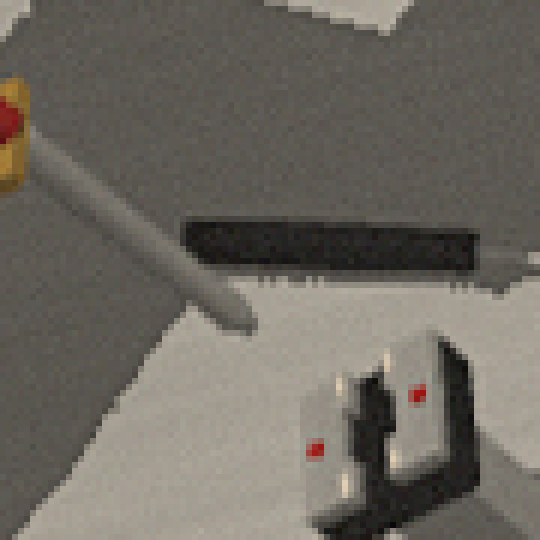

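View pics/d2c.png

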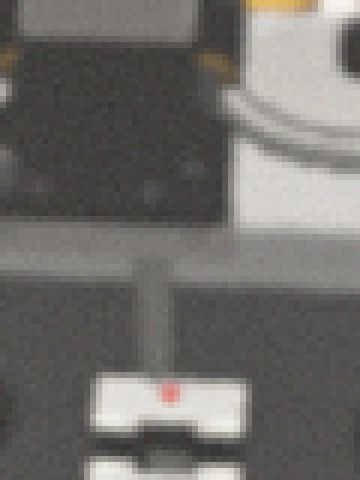

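```bash
python3 -m handwheel '[[0,0,0,0.08,0,0.003,0],[0,0,0,0.15,0,0.003,0],[0,0,0,0.2,0,0.003,0],[0,0,0,0.235,0,0.003,0],[0,0,0,0.27,0,0.003,0],[0,0,0,0.3,0,0.003,0],[0,0,0,0.3,0,0.003,0]]' 40
python3 - <<'E'
from h import *
s,p,r=st();print(p,s["finger_gap"],s["wrist_force"],s["moment"]);goto(*sock(120))
a=camera("scene")[:,:,::-1];w=camera("wrist")[:,:,::-1]
cv2.imwrite("pics/cc3.png",np.hstack([cv2.resize(a[200:300,220:320],(396,396),interpolation=1),cv2.resize(w[130:250,260:380],(396,396),interpolation=1)]))
E
```

```text
clock: 7.68
eef_pos: [547.0, -184.1, 225.3]
eef_rot: [1.57, 0.995, 1.354]
wrist_force: [-0.1, 0.3, 0.1]
finger_gap: 15.8
[ 546.99877927 -184.12843435  225.32209756] 15.771279564037208 [-0.12024019  0.28428503  0.07210678] [-0.35634874  0.1554577  -0.04624753]
turn [-0.0003  0.0004 -0.0001] shift [-0.0023  0.0002 -0.0029] mm 1.1 deg 0.1
```

View pics/cc3.png

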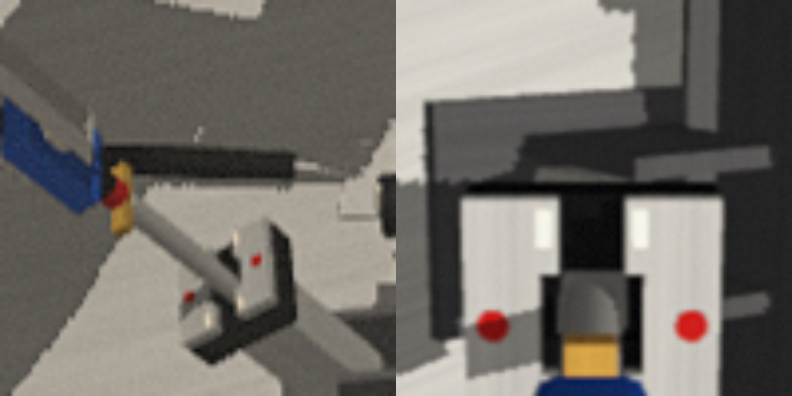

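The rod is in the opening (wrist crop (592,300) between the dots at 492 and 690) and no force shows. I'll go on down.

```bash
python3 -m handwheel '[[0,0,0,0.06,0,0,0],[0,0,0,0.12,0,0,0],[0,0,0,0.17,0,0,0],[0,0,0,0.21,0,0,0],[0,0,0,0.21,0,0,0]]' 40
python3 - <<'E'
from h import *
s,p,r=st();print(p,s["wrist_force"],s["moment"]);goto(*sock(30))
a=camera("scene")[:,:,::-1];w=camera("wrist")[:,:,::-1]
cv2.imwrite("pics/cc4.png",np.hstack([cv2.resize(a[200:300,220:320],(396,396),interpolation=1),cv2.resize(w[130:250,260:380],(396,396),interpolation=1)]))
E
```

```text
clock: 8.4
eef_pos: [554.5, -150.5, 172.4]
eef_rot: [1.57, 0.995, 1.354]
wrist_force: [-0.9, 0.1, -1.5]
finger_gap: 15.4
[ 554.47179462 -150.45633565  172.40805495] [-0.89670725  0.05274506 -1.50868644] [-0.41871522  0.05455149  0.01508991]
turn [-0.0002  0.0004 -0.0001] shift [ 0.0871 -0.0002 -0.0034] mm 26.2 deg 0.1
```

View pics/cc4.png

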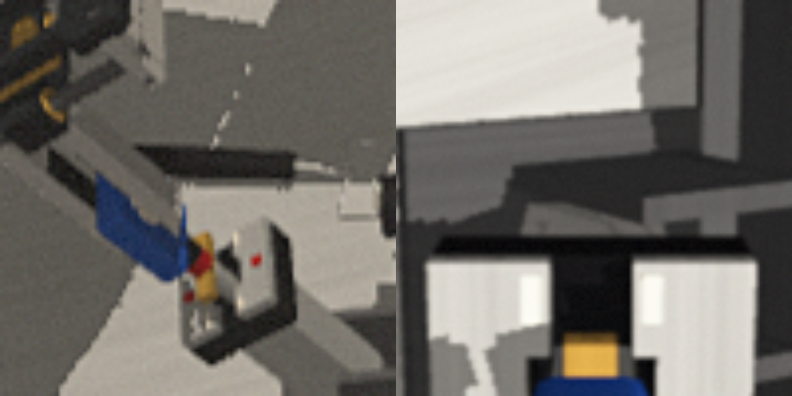

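```bash
python3 -m handwheel '[[0,0,0,0.03,0,0,0],[0,0,0,0.05,0,0,0],[0,0,0,0.065,0,0,0],[0,0,0,0.075,0,0,0],[0,0,0,0.082,0,0,0],[0,0,0,0.082,0,0,0]]' 40
python3 - <<'E'
from h import *
s,p,r=st();print(p,s["wrist_force"],s["moment"]);goto(*sock(30))
E
```

```text
clock: 9.25
eef_pos: [557.7, -138.1, 152.8]
eef_rot: [1.567, 0.995, 1.351]
wrist_force: [-1.1, 1.6, -2.5]
finger_gap: 15.8
[ 557.65477036 -138.10853787  152.75638595] [-1.11623305  1.61963239 -2.52600532] [-0.32578259  0.23092767  0.09860536]
turn [-0.0001  0.0009  0.0001] shift [ 0.0091 -0.0001 -0.005 ] mm 3.1 deg 0.2
```

```bash
python3 -m handwheel '[[0,0,0,0.005,0,0,0],[0,0,0,0.01,0,0,0],[0,0,0,0.014,0,0,0]]' 40
python3 - <<'E'
from h import *
s,p,r=st();print(p,s["wrist_force"],s["wrist_force"]@ZS,s["moment"]);goto(*sock(30))
a=camera("scene")[:,:,::-1];w=camera("wrist")[:,:,::-1]
cv2.imwrite("pics/cc5.png",np.hstack([cv2.resize(a[210:300,230:320],(396,396),interpolation=1),cv2.resize(w[130:250,260:380],(396,396),interpolation=1)]))
E
```

```text
clock: 9.62
eef_pos: [558.2, -136.6, 150.4]
eef_rot: [1.565, 0.996, 1.349]
wrist_force: [-9.8, -9.0, 15.6]
finger_gap: 15.8
[ 558.17567421 -136.58463906  150.35185992] [-9.78263594 -9.04633095 15.57323121] 19.009726566009654 [0.01426654 1.50633019 0.93810769]
turn [0.0001 0.0012 0.0003] shift [-0.0006 -0.0002 -0.0055] mm 1.7 deg 0.2
```

View pics/cc5.png

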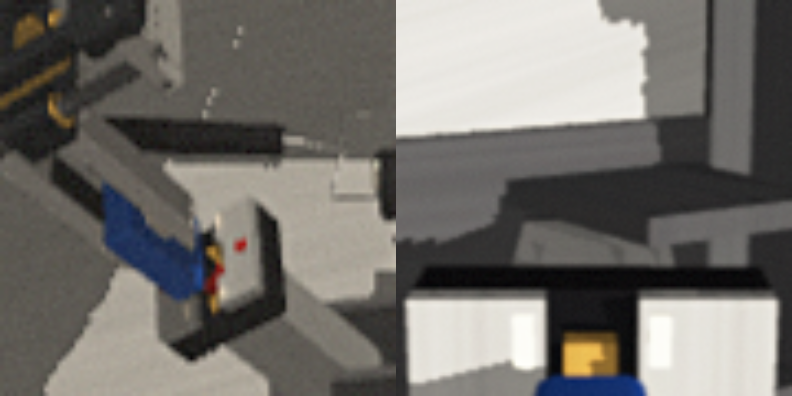

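```bash
python3 -m handwheel '[[0,0,0,-0.003,0,-0.005,0],[0,0,0,-0.003,0,-0.005,0]]' 40
python3 - <<'E'
from h import *
s,p,r=st();print(p,s["wrist_force"],s["wrist_force"]@np.c_[XS,YS,ZS],s["moment"]);goto(*sock(30))
E
python3 -m handwheel '[[0,0,0,0.006,0,0,0],[0,0,0,0.012,0,0,0]]' 40
python3 - <<'E'
from h import *
s,p,r=st();print(p,s["wrist_force"],s["wrist_force"]@np.c_[XS,YS,ZS],s["moment"]);goto(*sock(30))
a=camera("scene")[:,:,::-1];b=camera("side")[:,:,::-1];crop(a,240,240,60,60,10,"s6.png");crop(b,310,230,60,60,10,"d6.png")
E
```

```text
clock: 9.98
eef_pos: [556.6, -136.8, 151.2]
eef_rot: [1.564, 0.996, 1.349]
wrist_force: [0.4, 0.2, -1.8]
finger_gap: 15.7
[ 556.59407355 -136.76585934  151.17396334] [ 0.42523158  0.24401606 -1.7786187 ] [-0.69278083 -0.36348779 -1.67086252] [-0.37539598  0.08557095  0.0242307 ]
turn [0.0001 0.0013 0.0003] shift [ 0.0027 -0.0002 -0.0005] mm 0.8 deg 0.2
clock: 10.22
eef_pos: [557.7, -136.2, 150.1]
eef_rot: [1.558, 0.997, 1.342]
wrist_force: [-6.7, -14.3, 24.3]
finger_gap: 15.6
[ 557.69247883 -136.19644064  150.12545099] [ -6.73869985 -14.3109882   24.30098118] [ 0.30461034  3.53534152 28.77778167] [-0.0524092   0.95593695  0.5799492 ]
turn [0.0005 0.0024 0.0008] shift [-0.0017 -0.0005 -0.0037] mm 1.2 deg 0.5
```

View pics/s6.png

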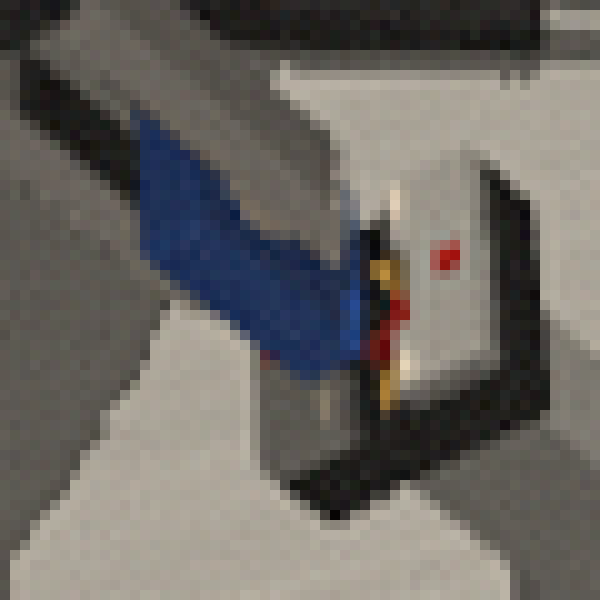

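View pics/d6.png

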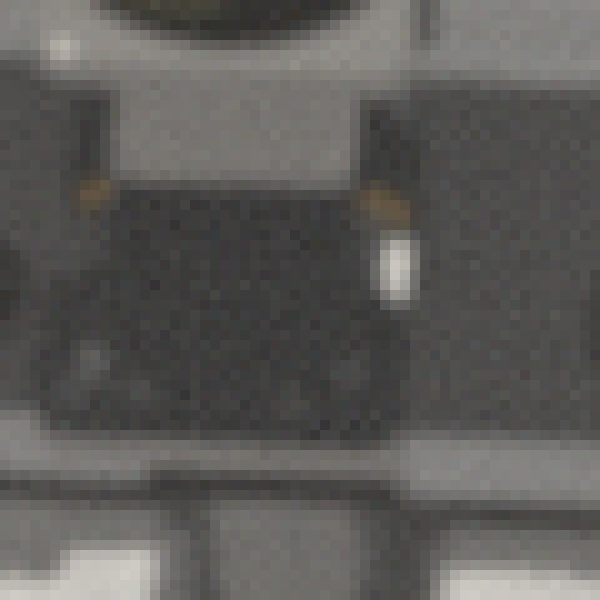

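```bash
python3 - <<'E'
from h import *
o=np.array([0,-.7])
for dz in(0,5,10):
  f=lambda y,z,x=0:((proj("scene",M+YS*y+XS*x+ZS*(z-120+dz))+o-240)*10).round(0).tolist()
  print(dz,"lug ends top",f(20,111),f(-20,111),"band",f(0,115.5),"handle bottom corners",f(22,130,8),f(-22,130,8),f(22,130,-8),f(-22,130,-8))
E
```

```text
0 lug ends top [380.0, 247.0] [390.0, 400.0] band [371.0, 311.0] handle bottom corners [354.0, 173.0] [364.0, 343.0] [290.0, 209.0] [298.0, 378.0]
5 lug ends top [365.0, 234.0] [375.0, 388.0] band [356.0, 298.0] handle bottom corners [338.0, 160.0] [348.0, 330.0] [274.0, 196.0] [281.0, 366.0]
10 lug ends top [350.0, 221.0] [359.0, 375.0] band [340.0, 286.0] handle bottom corners [322.0, 147.0] [332.0, 317.0] [258.0, 183.0] [265.0, 353.0]
```

The lug, band and handle pixels match the bottomed prediction (dz=0), and the floor contact measures about 28 N. I'll back off a hair and twist clockwise, which is positive about tool x.

```bash
python3 -m handwheel '[[0,0,0,-0.004,0,-0.003,0],[0.05,0,0,-0.004,0,-0.003,0],[0.1,0,0,-0.004,0,-0.003,0],[0.15,0,0,-0.004,0,-0.003,0]]' 40
python3 - <<'E'
from h import *
s,p,r=st();print(p,s["wrist_force"]@np.c_[XS,YS,ZS],s["moment"]@np.c_[XS,YS,ZS],s["finger_gap"]);goto(*sock(30,90))
E
```

```text
clock: 10.82
eef_pos: [556.6, -136.4, 150.8]
eef_rot: [2.035, 0.997, 1.343]
wrist_force: [0.3, 0.1, -0.9]
finger_gap: 15.8
[ 556.58820567 -136.35579223  150.76539253] [-0.31540761 -0.3101594  -0.88047979] [0.053327   0.46730811 0.0047782 ] 15.770887443142458
turn [ 0.3488  0.0019 -0.0016] shift [ 0.0008 -0.0007  0.0001] mm 0.3 deg 62.8
```

```bash
python3 -m handwheel '[[0.06,0,0,0,0,0,0],[0.12,0,0,0,0,0,0],[0.18,0,0,0,0,0,0],[0.24,0,0,0,0,0,0],[0.3,0,0,0,0,0,0],[0.33,0.001,-0.001,0,0,0,0],[0.35,0.002,-0.002,0,0,0,0],[0.35,0.002,-0.002,0,0,0,0]]' 40
python3 - <<'E'
from h import *
s,p,r=st();print(p,s["wrist_force"]@np.c_[XS,YS,ZS],s["moment"]@np.c_[XS,YS,ZS],s["finger_gap"]);goto(*sock(30,90))
a=camera("scene")[:,:,::-1];w=camera("wrist")[:,:,::-1]
cv2.imwrite("pics/cc7.png",np.hstack([cv2.resize(a[220:300,230:310],(396,396),interpolation=1),cv2.resize(w[130:400,185:455],(396,396),interpolation=1)]))
E
```

```text
clock: 11.82
eef_pos: [556.7, -136.3, 150.6]
eef_rot: [-3.137, 0.995, 1.358]
wrist_force: [0.8, -1.4, -0.1]
finger_gap: 15.8
[ 556.74916522 -136.33632179  150.58217282] [-1.01305612 -1.0661638   0.57095192] [-0.20711743  0.57200195 -0.09624025] 15.809308735623397
turn [-0.0011  0.0001  0.0003] shift [ 0.0002 -0.0007  0.0004] mm 0.3 deg 0.2
```

View pics/cc7.png

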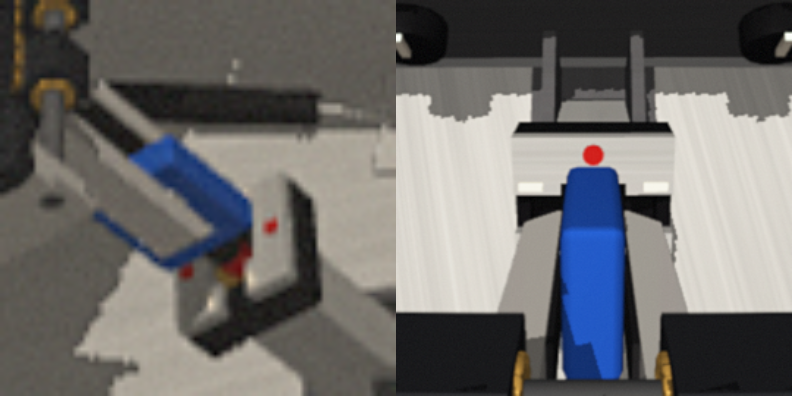

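Handle width now points at the dot (wrist crop (593,155)). I'll go on to feel the stop.

```bash
python3 -m handwheel '[[0.012,0,0,0,0,0,0],[0.022,0,0,0,0,0,0],[0.022,0,0,0,0,0,0]]' 40
python3 - <<'E'
from h import *
s,p,r=st();print(p,s["wrist_force"]@np.c_[XS,YS,ZS],s["moment"]@np.c_[XS,YS,ZS],s["finger_gap"]);goto(*sock(30,90))
E
```

```text
clock: 12.3
eef_pos: [556.9, -136.4, 150.6]
eef_rot: [-3.069, 0.995, 1.357]
wrist_force: [4.6, -2.3, -2.2]
finger_gap: 15.9
[ 556.86912672 -136.39847929  150.57582706] [-2.26904308 -5.02905297 -1.18099841] [-1.00619084  0.82935831  0.22825334] 15.879006465209718
turn [-0.0228  0.0002  0.0001] shift [ 0.0002 -0.0011  0.0004] mm 0.4 deg 4.1
```

```bash
python3 -m handwheel '[[0.012,0,0,0,0,0,0],[0.018,0,0,0,0,0,0],[0.018,0,0,0,0,0,0]]' 40
python3 - <<'E'
from h import *
s,p,r=st();print(p,s["wrist_force"]@np.c_[XS,YS,ZS],s["moment"]@np.c_[XS,YS,ZS],s["finger_gap"]);goto(*sock(30,90))
w=camera("wrist")[:,:,::-1];crop(w,185,150,270,200,2.8,"w8.png")
E
```

```text
clock: 12.68
eef_pos: [556.9, -136.4, 150.6]
eef_rot: [-3.014, 0.996, 1.357]
wrist_force: [2.3, -2.6, -1.1]
finger_gap: 16.1
[ 556.91312315 -136.41033759  150.61593602] [-2.3383459  -2.81519107  0.16157238] [-0.5617577   0.7627774   0.94315954] 16.148296380516634
turn [-0.0405  0.0002  0.0001] shift [ 0.0004 -0.0013  0.0006] mm 0.4 deg 7.3
```

View pics/w8.png

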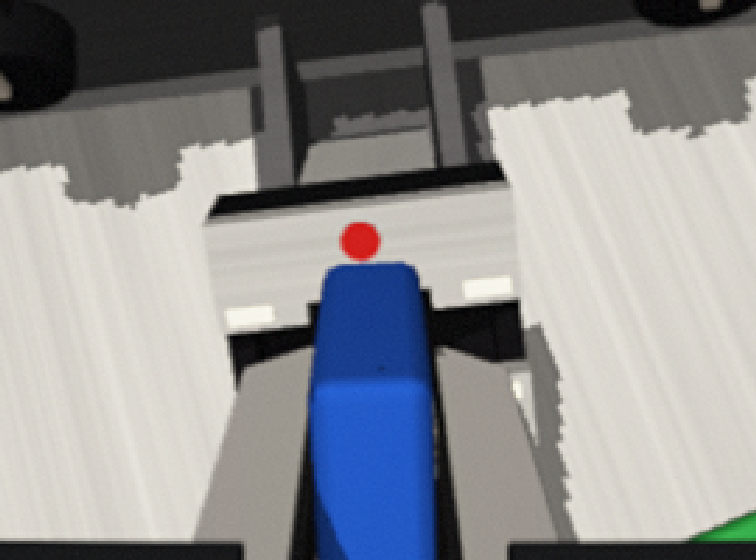

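The stop is reached: moment about the axis rose to 0.9 N·m and the handle stopped following the tool. Release and retreat.

```bash
python3 -m handwheel '[[0,0,0,0,0,0,0.5],[0,0,0,0,0,0,0.5],[0,0,0,0,0,0,0.5],[0,0,0,0,0,0,0.5],[0,0,0,-0.05,0,0,0.5],[0,0,0,-0.15,0,0,0.5],[0,0,0,-0.3,0,0,0.5],[0,0,0,-0.5,0,0,0.5],[0,0,0,-0.5,0,0,0.5],[0,0,0,-0.5,0,0,0.5]]'
python3 - <<'E'
from h import *
s,p,r=st();print(p,s["wrist_force"],s["finger_gap"])
a=camera("scene")[:,:,::-1];b=camera("side")[:,:,::-1];w=camera("wrist")[:,:,::-1]
cv2.imwrite("pics/w9.png",w);cv2.imwrite("pics/scene9.png",a);cv2.imwrite("pics/side9.png",b)
cv2.imwrite("pics/cc9.png",np.hstack([cv2.resize(a[220:300,240:320],(396,396),interpolation=1),cv2.resize(b[200:290,290:380],(396,396),interpolation=1)]))
E
```

```text
clock: 13.98
eef_pos: [539.3, -216.2, 276.3]
eef_rot: [-3.013, 0.995, 1.357]
wrist_force: [0.2, 0.9, -0.8]
finger_gap: 47.2
[ 539.33784622 -216.22966495  276.2807971 ] [ 0.18530589  0.87762622 -0.76558728] 47.15472959782521
```

View pics/cc9.png

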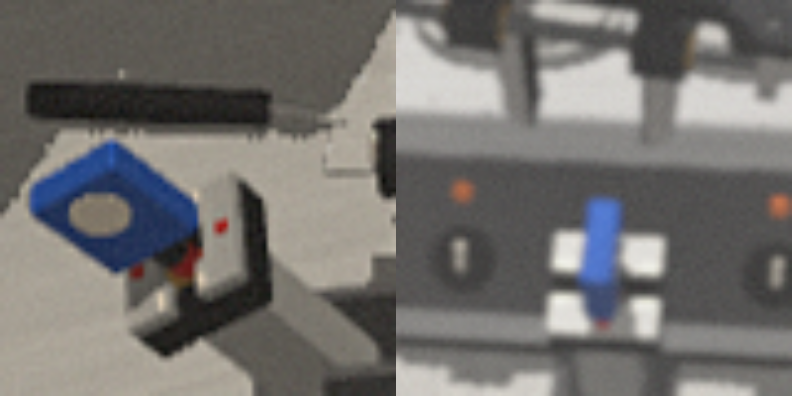

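View pics/w9.png

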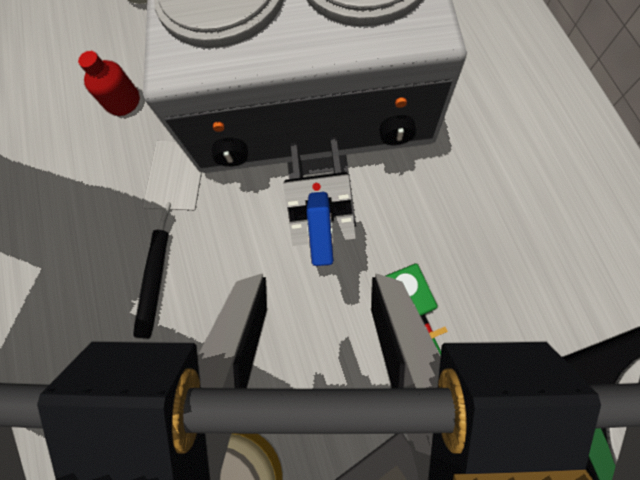

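View pics/scene9.png

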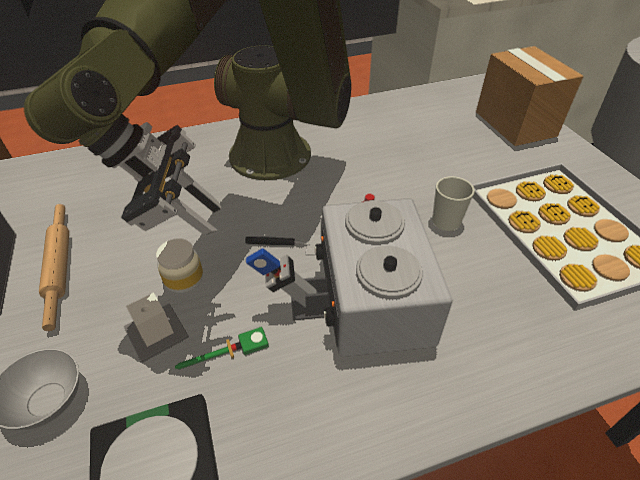

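```bash
python3 - <<'E'
from h import *
c=calibration("wrist");im=cv2.imread("pics/w9.png");crop(im,270,160,100,120,5,"w9c.png")
def on(px,h):
    o,v=ray("wrist",px,c);q=o+v*((M+h*ZS-o)@ZS)/(v@ZS)-M;return np.array([q@XS,q@YS]).round(1)
s=im.astype(int);m=((s[...,0]-s[...,2]>40)&(s[...,0]-s[...,1]>25))
E=[]
for y in range(218,264,5):
    xs=np.where(m[y,290:350])[0]+290;E.append((y,xs.min(),xs.max(),on((xs.min()-.5,y),62),on((xs.max()+.5,y),62)));print(E[-1])
print("dot",on((316.5,186.5),0))
for n in(-62,62,0):print(proj("wrist",M+62*ZS+22*XS,c),proj("wrist",M+62*ZS-22*XS,c));break
E
```

```text
(218, np.int64(307), np.int64(329), array([10.4,  6.9]), array([ 8.4, -8.8]))
(223, np.int64(308), np.int64(329), array([6.8, 6.7]), array([ 4.9, -8.3]))
(228, np.int64(309), np.int64(329), array([3.2, 6.5]), array([ 1.3, -7.9]))
(233, np.int64(309), np.int64(330), array([-0.4,  7. ]), array([-2.3, -8.2]))
(238, np.int64(310), np.int64(330), array([-4.1,  6.8]), array([-5.9, -7.7]))
(243, np.int64(310), np.int64(331), array([-7.7,  7.3]), array([-9.6, -8. ]))
(248, np.int64(311), np.int64(331), array([-11.4,   7.1]), array([-13.3,  -7.5]))
(253, np.int64(311), np.int64(332), array([-15.1,   7.6]), array([-17. ,  -7.8]))
(258, np.int64(311), np.int64(332), array([-18.7,   8.1]), array([-20.7,  -7.4]))
(263, np.int64(312), np.int64(331), array([-22.5,   7.9]), array([-24.3,  -6.2]))
dot [21.3 -1. ]
[314.30905118 200.29236889] [322.39213339 260.95069287]
```

View pics/w9c.png

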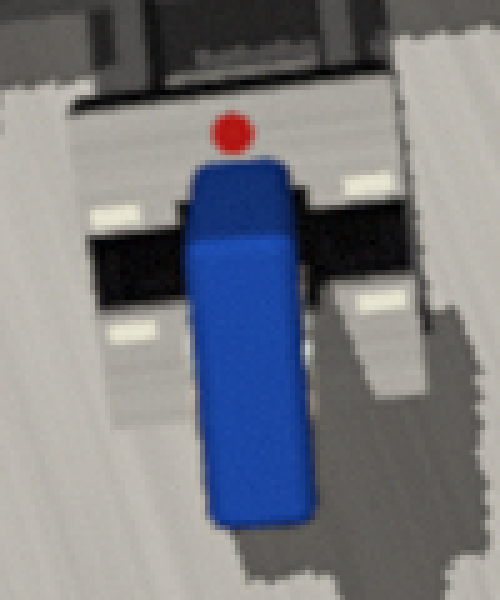

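The handle's width axis reads about 92° clockwise, inside the 90–93° stop range, and the near end sits at the bottomed height. The bystanders haven't moved, so I'll hand it in.

```bash
python3 -c "
from cell import order;print(order.sign_off())"
```

```text
the job is handed in; nothing more can be done
None
```

I took the blue-handled probe from its stand, slid it into the slanted pocket until it hit the floor, and twisted it clockwise to the stop. I then let go, backed the gripper clear and handed the job in at about 14 s of the 58 s allowed.

**Bottomed out:** the floor pushed back with up to about 29 N, at the depth worked out beforehand. The lugs and handle in the scene picture matched the bottomed position within a pixel or two. The red band could still be seen in that picture, which I took to be the oblique view in through the open slot end. I never saw it hidden straight on.

**Locked:** at the stop the twisting moment rose to about 0.9 N·m and the handle slipped slightly in the pads. After release, the handle's width measured about 92° from the slot, in line with the dots and within the 90–93° stop.

**Clear of everything:** the fingers were open and the tool about 150 mm away along the pocket's axis, with no meaningful force on the wrist.

**Disagreements and oddities:**
- The cameras differed by 1–2 mm on the mouth's position. My 1 mm sideways correction was too much and briefly pressed the rod sideways with about 10 N, so I took it back.
- The green look-alike stood upright in the first picture and was lying on the table by the time I looked again on the way to the stand. The arm had not been near it and I left it alone.
- The tub, spatula, crock and bottle looked unmoved in the last picture; I checked them by eye only.

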